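# Clamp the gel plates with the draw latch on the sloping stand

### The arm

A 7-joint arm with a two-finger parallel gripper is mounted at the origin on a cart in front of the work surface, level with it; the furniture and walls round the work are solid. World frame = base frame: x ahead of the robot, y to its left, z up, the work surface at z = 0. Lengths are in mm, angles in rad, forces in N, time in s.
With the tool pointing down it reaches from about 400 to 875 mm from the base axis. Payload 4.4 kg.
Tool frame: the origin (TCP) lies on the centre line of the jaws, within the pads' length; the fingertips stand 25 mm ahead of it and the grasp point (between the pads) lies 6 mm ahead of it (ctrl.finger_overhang is the distance from the TCP to the fingertips, in mm); z points along the fingers, y is the line along which they close (so a half turn about z gives the same grasp; the last joint's range is limited). The gripper opens to 85 mm and grips with 20 to 120 N. Pads are 22 mm wide; open, the fingers measure 114 mm over their backs; the gripper's body (76 mm by 85 mm) begins 54 mm behind the grasp point. The pads swing forward as they close: fully open they stand 13 mm farther back than shut.
Start: joints at [-1.402, 0.628, 0.038, 1.517, -0.027, 0.996, -0.02], TCP at [151.197, 632.184, 256.313] pointing down, gripper open.
Joint ranges: [-3.06, 3.06], [-0.37, 2.12], [-1.25, 1.32], [0.18, 2.47], [-1.1, 4.24], [0.23, 1.98], [-2.94, 2.94]. Speed limits (rad/s): [2.57, 2.57, 3.14, 3.14, 3.14, 3.14, 3.14].

### API

Orientations are given as [roll, pitch, yaw] about the fixed x, y, z axes, in that order (R = Rz(yaw) Ry(pitch) Rx(roll)).
In Python, from cell import ctrl gives the robot as it stands. The module is installed in compiled form; this text tells all that it offers.
- The arm moves only by the tool play_rows, never from a script. Its argument "targets" is a list of rows, each a list of 5 numbers: the closure, from 0 (fully open) to 1 (shut), then the shift along the tool's x, y, z in cm, then the turn about the tool's z in degrees. In form: [[gripper, dx, dy, dz, spin], ...]. A call has 1 to 10 rows; each row is the pose to reach, as a shift and turn from the pose commanded when the call began, along the tool's axes at that moment; what a row does not reach only later rows make up. A row lasts 1/10 s, in which the tool goes at most 50 mm and 8.59 degrees, less where a joint would pass 70% of its speed; a pose out of reach is approached as far as the arm can. A call with a gripper value outside its range is refused whole. The fingers move at their own pace and stop on an object; the grip force is fixed at half the most. Time passes only in rows, so rows that repeat a pose let the fingers close. It gives the time, the measured TCP pose, the force, the opening and the grip force at its end, in the units of the state.
- ctrl.read_state(): the state, without advancing time (a new reading comes with each control period).
- ctrl.get_image(name): name is "side" or "top"; returns (picture, depth): 420x560x3 uint8, red, green, blue; 420x560 float32, mm along the optical axis (not along the pixel's ray), 0 where there is no reading.
- ctrl.calibration(name): a dict with "vfov" (degrees; the focal length in pixels is half the picture's height over the tangent of half this angle, whatever the lens; pixels are square), "cx", "cy" (the principal point, pixels), "k1" (the pictures are not rectified: a ray, as slopes to the right and down, at radius r is drawn at 1 + k1 r^2 times it, then the intrinsics apply), "extrinsics" (4x4, takes a point from camera to world coordinates). Camera axes: x right, y down, z forward; pixel columns grow to the right and rows downward; lengths in mm; the calibration is good to about 2 mm. A picture is of the moment at which its call begins. calibration takes no time and is no camera call.
- ctrl.finish_job(): hands the job in; it is judged then, once.
Trained networks look in the newest picture that a camera, given by its name, has taken for a name from the list of things; names that differ only in an ending like _2 or _b are one class to them, and where a whole thing is asked for, a point or a joint stands for the part that bears it (a point fixed in the world has none). Each returns a list of dicts, best first, with "confidence" (0 to 1); they miss things now and then, are a little off and sometimes report something else, mostly with a low value. They report only what shows in the picture. A call takes as long as a camera call.
- ctrl.search_frame(camera, name): "bbox" ([left, top, right, bottom] in pixels, round what is visible of it).
- ctrl.trace(camera, name): "pixels" (420x560 bool, what is visible of it) and "bbox" ([left, top, right, bottom] in pixels, round what is visible of it).
The state is a dict: "clock": time; "qpos": joint angles; "qd": joint speeds; "tau": joint torques, N m; "eef_pos": TCP position; "tool_rot": TCP orientation; "force": force on the tool from outside, world axes, zero at the start; "torque": the same for the moment, N m; "width": finger opening in mm; "gripper_force": force on a finger pad.
Only numpy, scipy, OpenCV 4.12 (cv2) and the standard library are available. Lean on these libraries where they do the work, as an engineer would, in place of code of your own. Each camera call takes 0.05 s, during which the arm holds its last target. There are 200 camera calls.

### The job

The glass gel plates on the sloping stand still have to be clamped. First turn the swivel hook on the sliding jaw so that its nose points straight up the slope, away from the lever; then lay the latch's wire loop over the hook so that its cross-bar sits under the nose, and swing the lever over and push it down past centre until it lies fully home and the jaw is drawn tight. Let go of everything, and do not shift the other things on the worktop.

Things in the scene. Friction and masses are not known exactly. Their poses are not given: they have to be found in the camera images.
- stand: Clamp stand for gel plates, fixed to the worktop: aluminium foot plate 176x110 mm and a white board 206x110x10 mm that slopes up away from the robot at 30 degrees to the level. Origin on the worktop under the middle of the board; x axis level, towards the high end of the slope, y to its left, z up.
- light_bar (a point): Middle of the grey light bar above the high end of the board: 40 mm along the stand's x, 124 mm along y, 18 mm high, on two 10 mm posts (y = -47, +47 mm) that lean from the stand's rear. It leaves no room for an upright gripper at the hook; a tool square to the board (tilted 30 degrees) is clear.
- lever_pivot (a point): Lever pivot pin. Its axes are the BOARD FRAME: x up the slope, y left along the pin, z square out of the board. From here (mm, latch centred on y = 0): board surface z = -16; glass gel plates x 14 to 86, z up to -10; sliding jaw x 89 to 141, top z = -8; swivel axis of the hook x = 103.
- swivel_hook (a joint): Angle (rad) of the swivel hook about the axis square to the board. 0: nose straight up the slope, away from the lever (the right way). Positive: nose turned left (counter-clockwise seen from out of the board). Starts at 0.8 to 1.35, range -1.6 to 1.6, stays where left (0.06 N m friction).
- hook_arm (a point): Dark arm of the swivel hook, a block 30 mm long, 10 thick, 20 high, carried 10 mm above the jaw on a 12 mm round stem. Point on the swivel axis at the arm's mid height, 20 mm above the jaw. x along the arm to the nose, y across its thickness, z out of the board. The arm spans x = -14 to 16 mm. Grip it across y.
- hook_base (a point): Foot of the swivel hook: on its axis at the top of the jaw, axes as point hook_arm. Under the nose is a gap 10 mm high (z 0 to 10) and 10 mm deep (x 6 to 16), where the loop's cross-bar belongs; it enters from beyond the nose.
- jaw (a joint): How far (m) the sliding steel jaw, which carries the hook, is drawn down the slope against its rubber gasket: 0 loose, over 0.002 when clamped, at most 0.006. The gasket gives 12 N per mm.
- lever (a joint): Lever angle q (rad): 0 fully home (lying down the slope towards the robot), growing as its end rises and swings over up the slope, at most 2.6. Starts 1.05 to 1.35, stays where left (0.07 N m friction). With the loop hooked it resists most near q = 0.5 and passes centre near q = 0.2.
- lever_tip (a point): Point on the lever's handle, 64 mm from the pivot, mid width. The handle is a flat steel bar 22 mm wide (along the pin), 5 mm thick, ending 84 mm from the pivot. In the board frame it lies from the pivot towards x = -cos(q + 0.14), z = sin(q + 0.14).
- loop (a joint): Angle (rad) of the wire loop on the lever: 0 when clamped, growing as it folds back over the lever, -0.3 to 3.0. Swings freely; starts folded back at its stop, in line with the handle. Its direction from its hinge is x = cos(a), z = sin(a) in the board frame with a = loop - lever.
- loop_hinge (a point): The loop's hinge on the lever, 13 mm from the pivot, at x = -13 cos(q - 0.21), z = 13 sin(q - 0.21) mm in the board frame (q = lever angle).
- loop_bar (a point): Middle of the loop's cross-bar, 119.5 mm from the loop's hinge. The loop is 5 mm steel wire, 37 mm wide outside, 27 mm inside. If let go over the hook it drops by its weight; it touches only the jaw and the hook.
- loop_tab (a point): Grip point on the loop's black finger tab, a block 18 mm wide (along the hinge), 6 thick, 40 long, beyond the cross-bar, bent 30 degrees upwards (out from the board when hooked). The point is 140 mm along the loop from its hinge and 12 mm to the side that is upper when hooked. Grip it across the 18 mm.
- timer: Bystander: white kitchen-type timer 66x62x18 mm; origin under its centre.
- beaker: Bystander: small clear beaker, 57 mm across, 62 mm high; origin under its centre.
- bottle_large: Bystander: screw-cap bottle, 66 mm across, 136 mm high; origin under its centre.
- casting_frame: Bystander: green gel casting frame 89x108x49 mm; origin under its centre.
- tip_box: Bystander: pale pipette tip box 68x120x62 mm; origin under its centre.
- tube_rack: Bystander: microtube rack 62x150x46 mm; origin under its centre.
- bottle_small: Bystander: screw-cap bottle, 56 mm across, 106 mm high; origin under its centre.
- gel_comb: Bystander: gel comb 31x95x9 mm; origin under its centre.

How it is judged:
By the outcome, as a careful person would: the job done as asked, in the order asked, and still so for the second after the job is handed in, with the robot touching nothing.
It also fails if it takes over 70 s, if anything falls off the work surface, if the arm or the gripper's body presses on something with over 40 N, if the wrist force passes 120 N, or if a joint passes its speed limit or range.

## Working session

There is one attempt and no reset: what is moved stays moved. The work goes in short steps, Python scripts to look and compute and a tool call to move; the robot and the scene stay as the last step left them, time stands still between calls to the robot, and variables do not carry over. Pictures are saved under pics/ and viewed, at most 10 in all, crops included, and the job is handed in when it is done.

Besides the shell and the picture viewer there is one more tool, called after "Request:" as name(argument=value, ...) on one line, values as JSON. play_rows: Moves the arm, as the interface text tells. Its arguments: {"type":"object","properties":{"targets":{"type":"array"}},"required":["targets"]}

```bash
mkdir -p pics; cat > h.py <<'E'
import numpy as np, cv2
from cell import ctrl
from scipy.spatial.transform import Rotation as R
def world(cam, depth):
    c=ctrl.calibration(cam); H,W=depth.shape
    f=H/2/np.tan(np.radians(c['vfov'])/2)
    K=np.array([[f,0,c['cx']],[0,f,c['cy']],[0,0,1.]])
    uv=np.stack(np.meshgrid(np.arange(W),np.arange(H)),-1).reshape(-1,1,2).astype(float)
    xy=(uv.reshape(-1,2)-[c['cx'],c['cy']])/f
    p=xy.copy()
    for _ in range(20): p=xy/(1+c['k1']*(p**2).sum(1,keepdims=True))
    z=depth.reshape(-1,1)
    P=np.hstack([p*z,z,np.ones_like(z)])
    E=np.array(c['extrinsics'])
    return (P@E.T)[:,:3].reshape(H,W,3)
def pix(cam,P):
    c=ctrl.calibration(cam); f=210/np.tan(np.radians(c['vfov'])/2)
    E=np.linalg.inv(np.array(c['extrinsics'])); p=np.c_[np.atleast_2d(P),np.ones(len(np.atleast_2d(P)))]@E.T
    s=p[:,:2]/p[:,2:3]; s=s*(1+c['k1']*(s**2).sum(1,keepdims=True))
    return s*f+[c['cx'],c['cy']]
def snap(cam,name=None,crop=None,scale=1):
    im,d=ctrl.get_image(cam)
    if name:
        o=im[:,:,::-1]
        if crop: o=o[crop[1]:crop[3],crop[0]:crop[2]]
        cv2.imwrite('pics/'+name,cv2.resize(o,None,fx=scale,fy=scale,interpolation=cv2.INTER_CUBIC))
    return im,d,world(cam,d)
E
python3 - <<'E'
from h import *
s=ctrl.read_state(); print(s); print(ctrl.finger_overhang)
ims=[]
for c in ('side','top'):
    im,d,W=snap(c); np.savez(c+'0.npz',im=im,d=d,W=W); ims.append(im)
    cal=ctrl.calibration(c); print(c,cal)
    for n in ['stand','light_bar','lever_tip','swivel_hook','hook_arm','jaw','lever','loop_bar','loop_tab','loop','timer','beaker','bottle_large','casting_frame','tip_box','tube_rack','bottle_small','gel_comb']:
        r=ctrl.trace(c,n)
        if r:
            r=r[0]; m=r['pixels']&(d>0); print(n,round(r['confidence'],2),r['bbox'],np.round(np.median(W[m],0)) if m.any() else None, np.round(np.percentile(W[m],[2,98],axis=0)).tolist() if m.any() else None)
cv2.imwrite('pics/a.png',cv2.resize(ims[0],(800,600))[:,:,::-1]);cv2.imwrite('pics/b.png',cv2.resize(ims[1],(800,600))[:,:,::-1])
E
```

```text
{'clock': 0.0, 'qpos': array([-1.40176781,  0.62935951,  0.0384324 ,  1.51834071, -0.02701921,
        0.99623046, -0.01999514]), 'qd': array([ 6.42877018e-04,  7.52856650e-04,  3.98474861e-05, -1.23629682e-04,
        2.74167769e-04, -9.63542038e-04,  1.47869230e-03]), 'tau': array([-2.33393957e-04, -5.63404548e+01,  1.22647025e+00, -1.93444133e+01,
        1.10501511e-02,  1.04936783e-02,  6.30084699e-06]), 'eef_pos': array([151.07311068, 631.64220633, 255.38887426]), 'tool_rot': array([-3.13977209e+00,  1.99755688e-06,  2.90676689e+00]), 'force': array([ 0.42968014, -0.14250979, -0.4546525 ]), 'torque': array([ 0.03636965, -0.02735673, -0.02419194]), 'gripper_force': 0.0, 'width': 85.2871564944244}
25.0
side {'vfov': 48.31301181067711, 'cx': 276.8619271148324, 'cy': 207.2826284446529, 'k1': -0.16609440685167345, 'extrinsics': array([[-9.97817965e-01, -3.81635065e-02,  5.38781540e-02,
         4.74152483e+02],
       [-6.56736766e-02,  4.89607726e-01, -8.69466067e-01,
         1.50129535e+03],
       [ 6.80271346e-03, -8.71107239e-01, -4.91045723e-01,
         9.70255270e+02],
    
[... 3465 characters left out ...]
0, 556.0, -0.0], [427.0, 605.0, 68.0]]
bottle_large 0.78 [207.7, 152.7, 231.3, 180.7] [712. 281.  98.] [[694.0, 255.0, 2.0], [743.0, 319.0, 141.0]]
casting_frame 0.73 [271.0, 242.7, 304.2, 268.3] [399.  42.  14.] [[365.0, -8.0, -4.0], [454.0, 100.0, 49.0]]
tip_box 0.83 [362.4, 252.7, 397.3, 272.9] [ 391. -282.   62.] [[359.0, -341.0, 29.0], [423.0, -230.0, 69.0]]
tube_rack 0.72 [391.1, 230.2, 437.6, 268.5] [ 437. -412.   33.] [[386.0, -487.0, -2.0], [489.0, -344.0, 50.0]]
bottle_small 0.74 [407.7, 195.1, 425.6, 216.8] [ 587. -411.   74.] [[568.0, -449.0, 2.0], [617.0, -393.0, 110.0]]
gel_comb 0.44 [332.6, 252.9, 355.5, 264.9] [ 416. -158.    7.] [[397.0, -201.0, -4.0], [437.0, -115.0, 16.0]]
```

View pics/a.png

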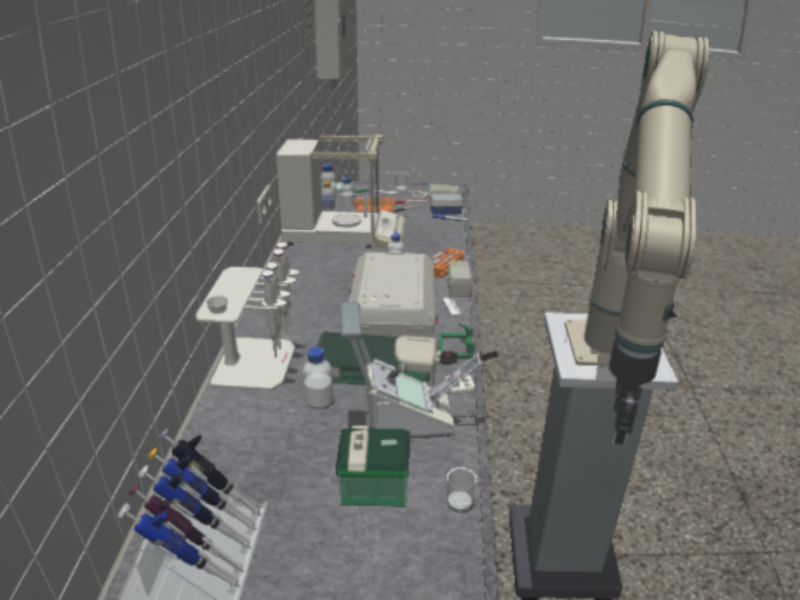

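View pics/b.png

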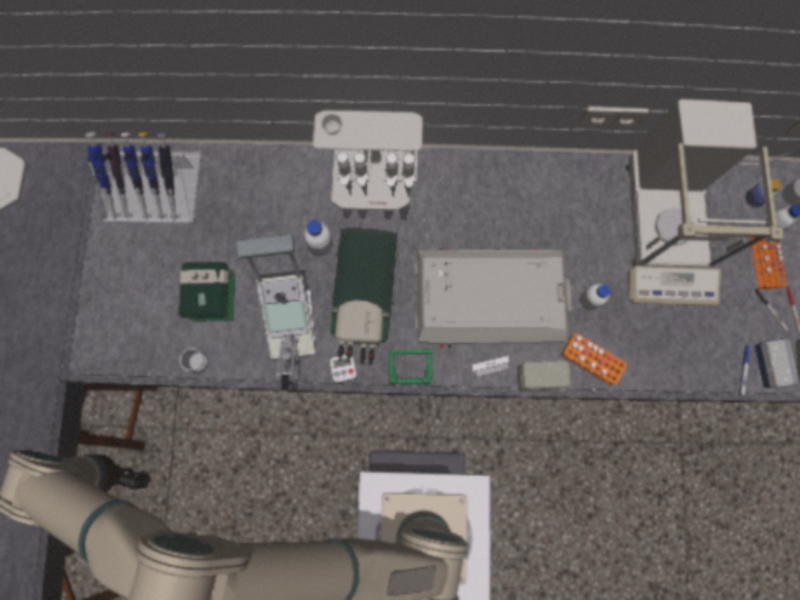

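The side picture shows the stand around (410,385) with the light bar at (350,320). The lever and loop rise to the tab at (488,355). In the top picture the stand is at (285,305), the bar at (265,245) and the tab at (287,380). I'll zoom in and fit the stand's pose.

```bash
python3 - <<'E'
from h import *
ims=[]
Ps=[];Cs=[]
for c,b in (('side',(225,200,360,310)),('top',(150,150,235,285))):
    z=np.load(c+'0.npz'); im=z['im']; W=z['W']
    o=im[b[1]:b[3],b[0]:b[2],::-1]; o=cv2.resize(o,None,fx=4.4,fy=4.4,interpolation=cv2.INTER_CUBIC); ims.append(o)
    m=(z['d']>0)&(W[...,0]>320)&(W[...,0]<690)&(W[...,1]>280)&(W[...,1]<430)&(W[...,2]>5)
    P=W[m]; Ps.append(P)
    # light bar
    L=P[(P[:,2]>255)&(P[:,0]>590)]; 
    r=cv2.minAreaRect(L[:,:2].astype(np.float32)); print(c,'bar',len(L),L.mean(0).round(1),np.percentile(L,[2,50,98],axis=0).round(1).tolist(),r)
    # board plane RANSAC with 30deg
    Q=P[(P[:,0]>440)&(P[:,0]<640)&(P[:,2]<200)]; best=0
    rng=np.random.default_rng(0)
    for _ in range(3000):
        a=Q[rng.choice(len(Q),3,False)]; n=np.cross(a[1]-a[0],a[2]-a[0]); n/=np.linalg.norm(n)+1e-9; n*=np.sign(n[2])
        if n[2]<.8 or n[2]>.93: continue
        k=abs((Q-a[0])@n)<2
        if k.sum()>best: best=k.sum(); K=k
    q=Q[K]; u,s,v=np.linalg.svd(q-q.mean(0)); n=v[2]*np.sign(v[2,2]); print('plane',best,len(Q),n.round(3),'yaw',np.degrees(np.arctan2(-n[1],-n[0])),'tilt',np.degrees(np.arccos(n[2])),q.mean(0).round(1),np.percentile(q,[1,99],axis=0).round().tolist())
h=max(i.shape[0] for i in ims); o=np.hstack([np.pad(i,((0,h-i.shape[0]),(0,0),(0,0))) for i in ims]); print(o.shape)
s=min(800/o.shape[1],600/o.shape[0]); cv2.imwrite('pics/c.png',cv2.resize(o,None,fx=s,fy=s))
E
```

```text
side bar 366 [634.1 379.2 277.9] [[611.5, 313.1, 265.2], [634.0, 382.1, 279.0], [658.7, 428.5, 282.2]] ((635.6757202148438, 366.5722961425781), (39.422142028808594, 127.01582336425781), 7.799258708953857)
plane 539 2219 [-0.526 -0.082  0.847] yaw 8.835330540180099 tilt 32.15284288951309 [530.7 355.1 100. ] [[443.0, 298.0, 44.0], [607.0, 413.0, 146.0]]
top bar 515 [632.8 365.8 279.6] [[609.1, 308.1, 270.0], [632.4, 365.6, 280.1], [656.7, 424.9, 285.9]] ((635.30810546875, 367.32177734375), (42.390655517578125, 122.84851837158203), 8.695523262023926)
plane 579 1857 [-0.533 -0.079  0.842] yaw 8.381233259190841 tilt 32.60745314411238 [524.  348.9  96.5] [[441.0, 291.0, 42.0], [592.0, 410.0, 139.0]]
(594, 968, 3)
```

View pics/c.png

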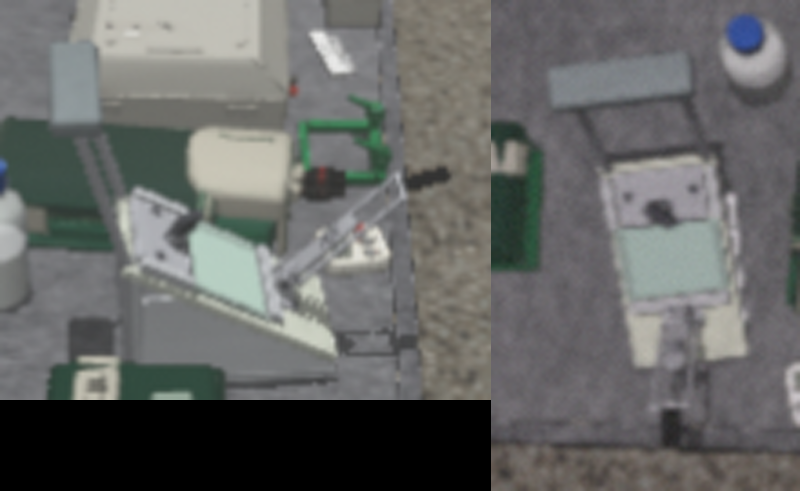

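```bash
python3 - <<'E'
from h import *
yaw=np.radians(8.4)
B=(R.from_euler('z',yaw)*R.from_euler('y',-np.pi/6)).as_matrix()  # cols: board axes in world
bar=np.array([635.5,367,0]); hx=np.array([np.cos(yaw),np.sin(yaw),0])
O=bar-175*hx+[0,0,90]  # guess pivot
print('guess',O)
for c in ('side','top'):
    z=np.load(c+'0.npz'); im=z['im'].astype(int); W=z['W']; d=z['d']
    b=(W-O)@B
    hsv=cv2.cvtColor(z['im'],cv2.COLOR_RGB2HSV).astype(int)
    near=(d>0)&(abs(b[...,1])<60)&(b[...,0]>-150)&(b[...,0]<200)&(abs(b[...,2])<40)
    gl=near&(hsv[...,0]>60)&(hsv[...,0]<95)&(hsv[...,1]>30)&(hsv[...,2]>120)&(abs(b[...,2]+10)<15)
    print(c,'glass',gl.sum(),np.percentile(b[gl],[0,3,50,97,100],axis=0).round(1).tolist())
    dk=near&(hsv[...,2]<75)&(b[...,0]>70)&(b[...,0]<150)&(abs(b[...,1])<25)&(b[...,2]>-5)
    print('hook dark',dk.sum(),b[dk].round(0).tolist()[:40])
    # profile: median z vs x for |y| 25..45
    for x in range(-60,150,10):
        k=near&(abs(b[...,0]-x)<5)&(abs(b[...,1])>22)&(abs(b[...,1])<45); k2=near&(abs(b[...,0]-x)<5)&(b[...,2]>-25)
        if k.sum()>3: print(x,k.sum(),np.median(b[k][:,2]).round(1),np.percentile(b[k2][:,1],[1,99]).round(0),end=' | ')
    print()
    # lever/loop/tab cloud
    t=(d>0)&(abs(b[...,1])<25)&(b[...,2]>5)&(b[...,0]<60)&(b[...,0]>-150)&(b[...,2]<200)
    q=b[t]; 
    for r in range(0,200,15):
        rr=np.hypot(q[:,0],q[:,2]); k=(rr>=r)&(rr<r+15)
        if k.sum()>2: print(r,k.sum(),np.median(q[k],0).round(1),np.percentile(q[k][:,1],[5,95]).round(0))
E
```

```text
guess [462.37734173 341.43547     90.        ]Traceback (most recent call last):
  File "<stdin>", line 13, in <module>
    return _quantile_unchecked(
        a, q, axis, out, overwrite_input, method, keepdims, weights)
    return _ureduce(a,
                    func=_quantile_ureduce_func,
    ...<5 lines>...
                    overwrite_input=overwrite_input,
                    method=method)
    r = func(a, **kwargs)
    result = _quantile(arr,
                       quantiles=q,
    ...<2 lines>...
                       out=out,
                       weights=wgt)
    slices_having_nans = np.isnan(arr[-1, ...])
                                  ~~~^^^^^^^^^
IndexError: index -1 is out of bounds for axis 0 with size 0
```

```bash
cat > m.py <<'E'
from h import *
yaw=np.radians(8.4)
B=(R.from_euler('z',yaw)*R.from_euler('y',-np.pi/6)).as_matrix()
hx=np.array([np.cos(yaw),np.sin(yaw),0])
O=np.array([635.5,367,0])-175*hx+[0,0,90]
E
python3 - <<'E'
from m import *
for c in ('side','top'):
    z=np.load(c+'0.npz'); im=z['im'].astype(int); W=z['W']; d=z['d']
    b=(W-O)@B
    near=(d>0)&(abs(b[...,1])<60)&(b[...,0]>-150)&(b[...,0]<200)&(abs(b[...,2]+15)<60)
    gl=near&(im[...,1]-im[...,0]>12)&(im[...,1]>110)
    print(c,near.sum(),'glass',gl.sum()); 
    if gl.sum(): print(np.percentile(b[gl],[0,3,50,97,100],axis=0).round(1).tolist())
    dk=near&(im.max(-1)<85)&(b[...,0]>60)&(b[...,0]<150)&(abs(b[...,1])<25)
    print('hook dark',dk.sum(),b[dk].round(0).astype(int).tolist()[:50])
    for x in range(-70,170,8):
        k=near&(abs(b[...,0]-x)<4)&(abs(b[...,1])>22)&(abs(b[...,1])<42); k2=near&(abs(b[...,0]-x)<4)&(abs(b[...,2]+25)<30)
        if k.sum()>3: print(x,k.sum(),np.median(b[k][:,2]).round(1),np.percentile(b[k2][:,1],[1,99]).round(0),end=' | ')
    print()
    t=(d>0)&(abs(b[...,1])<25)&(b[...,2]>5)&(b[...,0]<60)&(b[...,0]>-150)&(b[...,2]<200)
    q=b[t]; rr=np.hypot(q[:,0],q[:,2])
    for r in range(0,200,15):
        k=(rr>=r)&(rr<r+15)
        if k.sum()>2: print(r,k.sum(),np.median(q[k],0).round(1),np.percentile(q[k][:,1],[5,95]).round(0))
E
```

```text
side 2395 glass 333
[[4.6, -52.7, -34.0], [11.9, -48.3, -30.3], [43.5, 0.4, -26.6], [76.7, 47.4, -23.2], [84.5, 52.6, -10.5]]
hook dark 27 [[94, -3, 5], [92, -1, 7], [106, 11, 5], [102, 8, 5], [97, 2, 3], [94, 1, 4], [90, -2, 4], [109, 15, 4], [107, 17, 6], [102, 13, 5], [96, 5, 1], [91, -2, -1], [106, 8, -5], [106, 14, 0], [103, 12, 0], [98, 7, -2], [92, 0, -5], [106, 12, -6], [105, 15, -3], [100, 9, -5], [93, 0, -9], [104, 11, -10], [102, 13, -8], [95, 3, -12], [99, 10, -13], [93, 4, -22], [87, -2, -25]]
-62 10 -33.5 [-55.  55.] | -54 22 -32.2 [-42.  55.] | -46 24 -34.2 [-42.  55.] | -38 21 -60.7 [-23.  57.] | -30 22 -64.7 [-20.  54.] | -22 15 -68.6 [-14.  55.] | -14 8 -31.4 [-53.  56.] | -6 5 -24.9 [-33.  53.] | 2 18 -22.2 [-43.  55.] | 10 18 -25.5 [-50.  55.] | 18 14 -25.7 [-46.  57.] | 26 15 -25.9 [-49.  54.] | 34 18 -25.8 [-50.  56.] | 42 17 -27.4 [-47.  54.] | 50 18 -26.7 [-49.  54.] | 58 15 -27.3 [-51.  56.] | 66 18 -26.4 [-48.  56.] | 74 11 -27.3 [-28.  54.] | 82 8 -25.7 [-50.  53.] | 90 9 -25.1 [-54.  56.] | 98 11 -25.2 [-55.  56.] | 106 14 -25.1 [-49.  58.] | 114 19 -24.5 
[... 1478 characters left out ...]
8 25 -24.6 [-52.  53.] | 66 25 -25.6 [-53.  54.] | 74 26 -25.9 [-54.  53.] | 82 22 -24.7 [-52.  54.] | 90 23 -24.5 [-53.  54.] | 98 26 -23.0 [-53.  54.] | 106 27 -24.7 [-53.  52.] | 114 28 -23.6 [-53.  56.] | 122 28 -23.8 [-53.  54.] | 130 31 -23.3 [-53.  53.] | 138 32 -32.2 [-53.  52.] | 
0 7 [-9.9 -0.   5.8] [-9. 13.]
15 29 [-13.1  -1.4  17.8] [-17.  15.]
30 27 [-18.1   3.5  30.3] [-14.  18.]
45 25 [-21.5  -2.9  47.2] [-16.  18.]
60 29 [-27.1  -0.8  60.5] [-17.  17.]
75 11 [-32.9  15.4  76. ] [-16.  19.]
90 6 [-36.5   2.3  91.8] [-16.  17.]
105 16 [-41.    7.1 107.8] [-17.  19.]
120 34 [-47.8  -0.2 117. ] [-12.   9.]
135 26 [-59.3   1.  130. ] [-6.  9.]
150 21 [-68.6   0.8 138.6] [-7. 10.]
```

```bash
cat >> m.py <<'E'
O=O+B@np.array([-4.5,1.0,-15.7])   # pivot
def bw(x,y,z): return O+B@np.array([x,y,z],float)
def loc(p): return B.T@(np.asarray(p)-O)
def st():
    s=ctrl.read_state(); T=R.from_euler('xyz',s['tool_rot']).as_matrix(); return s,np.array(s['eef_pos']),T
def delta(target):  # target TCP world -> cm in tool axes
    s,p,T=st(); return (T.T@(target-p)/10).round(2)
def yawerr():
    s,p,T=st(); return np.degrees(((yaw+np.pi/2-np.arctan2(T[1,1],T[0,1]))+np.pi/2)%np.pi-np.pi/2)
E
python3 - <<'E'
from m import *
print('pivot',O, 'hook mid',bw(103,0,12))
s,p,T=st()
for c in ('side','top'):
    z=np.load(c+'0.npz'); W=z['W']; m=(z['d']>0)&(np.hypot(W[...,0]-p[0],W[...,1]-p[1])<130)&(W[...,2]>200)
    q=W[m]-p
    for h in range(-40,260,20):
        k=(q[:,2]>=h)&(q[:,2]<h+20)
        if k.sum()>3: print(c,h,k.sum(),np.percentile(q[k][:,:2],[2,98],axis=0).round(0).tolist())
tgt=bw(97,0,12)+[0,0,14]
print('final tcp',tgt,'above',delta(tgt+[0,0,110]),'spin(world ccw)',yawerr())
E
```

```text
pivot [466.14173914 343.00219185  74.15340116] hook mid [548.44980722 355.1563899  136.04570601]
side -20 34 [[-2.0, -45.0], [22.0, 55.0]]
side 0 76 [[-1.0, -47.0], [23.0, 57.0]]
side 20 27 [[6.0, 43.0], [27.0, 73.0]]
side 40 114 [[4.0, -32.0], [30.0, 73.0]]
side 60 166 [[-13.0, -15.0], [28.0, 71.0]]
side 80 207 [[-14.0, 7.0], [27.0, 68.0]]
side 100 205 [[-27.0, 1.0], [38.0, 38.0]]
side 120 273 [[-30.0, -0.0], [38.0, 38.0]]
side 140 275 [[-32.0, -10.0], [37.0, 37.0]]
side 160 249 [[-31.0, -3.0], [38.0, 38.0]]
side 180 307 [[-31.0, -5.0], [38.0, 37.0]]
side 200 278 [[-28.0, -2.0], [36.0, 36.0]]
side 220 306 [[-31.0, -0.0], [36.0, 37.0]]
side 240 305 [[-29.0, -1.0], [36.0, 37.0]]
top -20 4 [[-4.0, -52.0], [1.0, -47.0]]
top 0 7 [[-4.0, -53.0], [2.0, -44.0]]
top 20 7 [[-20.0, -68.0], [2.0, -48.0]]
top 40 87 [[-27.0, -75.0], [10.0, -30.0]]
top 60 71 [[-27.0, -72.0], [15.0, -19.0]]
top 80 113 [[-27.0, -68.0], [4.0, -32.0]]
top 100 65 [[-25.0, -41.0], [36.0, -13.0]]
top 120 93 [[-23.0, -38.0], [37.0, -8.0]]
top 140 116 [[-21.0, -37.0], [37.0, -3.0]]
top 160 57 [[-15.0, -38.0], [38.0, -2.0]]
top 180 99 [[-11.0, -39.0], [36.0, 6.0]]
top 200 90 [[-5.0, -37.0], [35.0, -3.0]]
top 220 64 [[1.0, -36.0], [35.0, -5.0]]
top 240 26 [[6.0, -36.0], [37.0, -5.0]]
final tcp [543.30939739 354.39732021 147.04570601] above [-44.6  -17.89  -0.07] spin(world ccw) 21.854791125405484
```

Request:
play_rows(targets=[[0.3,-44.6,-17.9,0,-21.9],[0.3,-44.6,-17.9,0,-21.9],[0.3,-44.6,-17.9,0,-21.9],[0.3,-44.6,-17.9,0,-21.9],[0.3,-44.6,-17.9,0,-21.9],[0.3,-44.6,-17.9,0,-21.9],[0.3,-44.6,-17.9,0,-21.9],[0.3,-44.6,-17.9,0,-21.9],[0.3,-44.6,-17.9,0,-21.9],[0.3,-44.6,-17.9,0,-21.9]])

```text
clock: 2.9
eef_pos: [547.3, 350.1, 256.4]
tool_rot: [-3.139, 0.002, -2.999]
force: [0.2, -0.4, -0.7]
width: 59.8
gripper_force: 0.0
```

```bash
python3 - <<'E'
from m import *
s,p,T=st(); print(s['clock'],p,s['width'],s['force'],yawerr(),np.degrees(s['tool_rot']))
tgt=bw(97,0,12)+[0,0,14]; print(delta(tgt+[0,0,110]),delta(tgt))
E
```

```text
2.9 [547.29511614 350.07063328 256.38571494] 59.78545515059409 [ 0.15882577 -0.43916064 -0.73234781] 0.23905670314886687 [-1.79874226e+02  1.13410583e-01 -1.71838808e+02]
[ 0.33  0.48 -0.07] [ 0.35  0.51 10.93]
```

Request:
play_rows(targets=[[0.3,0.3,0.5,3,0],[0.3,0.3,0.5,6,0],[0.3,0.3,0.5,8,0],[0.3,0.3,0.5,9.5,0],[0.3,0.3,0.5,10.9,0],[0.3,0.3,0.5,10.9,0]])

```text
clock: 3.5
eef_pos: [538.8, 358.3, 145.6]
tool_rot: [-3.14, -0.003, -2.994]
force: [-0.4, 0.1, -0.2]
width: 59.9
gripper_force: 0.0
```

```bash
python3 - <<'E'
from m import *
im,d,W=snap('side','d.png',(215,190,355,295),5.7)
s,p,T=st(); print(s['clock'],p,s['force'],delta(bw(97,0,12)+[0,0,14]))
E
```

```text
3.55 [539.41746527 358.75131949 146.81361617] [-0.09515855 -0.58882906  0.93650717] [-0.32 -0.49 -0.02]
```

View pics/d.png

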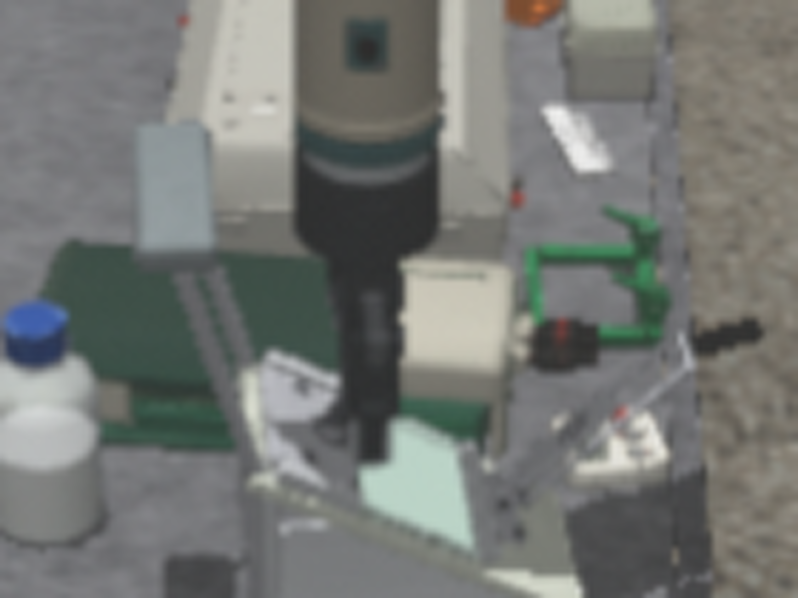

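The gripper is between the bar (170,190) and the loop, with a finger at (375,440) beside the hook. The earlier reading was taken before the arm settled, so I'll correct and then close.

Request:
play_rows(targets=[[0.3,-0.3,-0.5,0,0],[0.3,-0.3,-0.5,0,0],[0.3,-0.3,-0.5,0,0]])

```text
clock: 3.85
eef_pos: [544.0, 354.2, 148.3]
tool_rot: [3.141, 0.002, -2.995]
force: [-0.1, -0.3, -0.3]
width: 59.8
gripper_force: 0.0
```

Request:
play_rows(targets=[[0.5,0,0,0,0],[0.6,0,0,0,0],[0.7,0,0,0,0],[0.8,0,0,0,0],[0.9,0,0,0,0],[1,0,0,0,0],[1,0,0,0,0],[1,0,0,0,0]])

```text
clock: 4.65
eef_pos: [543.2, 353.5, 147.9]
tool_rot: [-3.14, -0.001, -2.995]
force: [-1.9, -2.2, 4.8]
width: 23.6
gripper_force: 58.4
```

```bash
python3 - <<'E'
from m import *
s,p,T=st(); print(s['clock'],p,s['width'],s['gripper_force'],s['force'],s['torque'],delta(bw(97,0,12)+[0,0,14]),yawerr())
E
```

```text
4.65 [543.18464028 353.52328998 147.86054916] 23.603401921596053 58.4435248374939 [-1.90108155 -2.22014756  4.77710695] [-0.69769817  0.39868968 -0.01975754] [-0.03  0.08  0.08] -0.01817908858830689
```

Request:
play_rows(targets=[[1,0,0,0,0],[1,0,0,0,0]])

```text
clock: 4.85
eef_pos: [543.1, 353.5, 147.8]
tool_rot: [-3.14, -0.001, -2.995]
force: [-1.9, -2.2, 4.9]
width: 23.7
gripper_force: 58.4
```

```bash
python3 - <<'E'
from m import *
im,d,W=snap('side','e.png',(240,225,330,290),8)
s,p,T=st(); print(s['clock'],p,s['width'],s['gripper_force'],s['force'],s['torque'])
E
```

```text
4.9 [543.16802864 353.53990532 147.87553717] 23.894714572726816 58.44532370567322 [-1.26124407 -1.65481195  5.36277767] [-0.64720143  0.35916032 -0.0776611 ]
```

View pics/e.png

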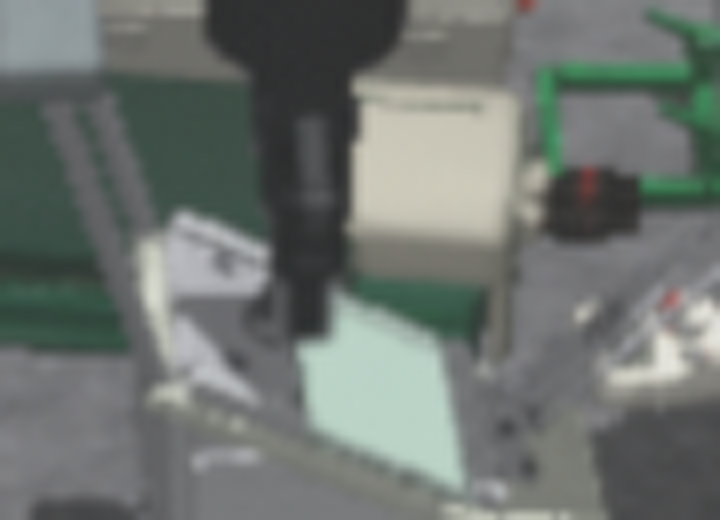

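The fingers are jammed diagonally on the arm at about 0.55 rad. I'll open, spin to match the arm, grip it flat and turn it back.

Request:
play_rows(targets=[[0.5,0,0,-0.3,0],[0.5,-0.2,0,-0.9,0],[0.5,-0.5,0,-0.9,-8],[0.5,-0.5,0,-0.9,-16],[0.5,-0.5,0,-0.9,-24],[0.5,-0.5,0,-0.9,-31],[0.5,-0.5,0,-0.9,-31],[0.5,-0.5,0,-0.9,-31]])

```text
clock: 5.7
eef_pos: [548.5, 355.2, 156.5]
tool_rot: [3.141, 0.001, -2.456]
force: [-0.2, 0.2, 0.4]
width: 42.8
gripper_force: 0.0
```

Request:
play_rows(targets=[[0.7,0,0,0,0],[0.8,0,0,0,0],[0.9,0,0,0,0],[1,0,0,0,0],[1,0,0,0,0],[1,0,0,0,0],[1,0,0,0,0]])

```text
clock: 6.4
eef_pos: [548.8, 355.9, 157.7]
tool_rot: [-3.141, 0.003, -2.454]
force: [-1.1, 0.9, 6.2]
width: 9.7
gripper_force: 57.5
```

```bash
python3 - <<'E'
from m import *
s,p,T=st(); print(s['clock'],p,s['width'],s['gripper_force'],s['force'],s['torque'],delta(bw(103,0,12)+[0,0,20]),yawerr())
E
```

```text
6.4 [548.82048812 355.90846435 157.71577681] 9.744832302468588 57.534861980821006 [-1.0950944   0.89357344  6.16102966] [-0.18867852 -0.02002812 -0.18672296] [ 0.08 -0.03  0.17] -31.015172973938753
```

Request:
play_rows(targets=[[1,0,0,0,6],[1,0,0,0,12],[1,0,0,0,18],[1,0,0,0,24],[1,0,0,0,31],[1,0,0,0,31],[1,0,0,0,31],[1,0,0,0,31]])

```text
clock: 7.2
eef_pos: [549.0, 354.2, 158.2]
tool_rot: [-3.14, 0.002, -2.995]
force: [-2.2, -4.0, 10.7]
width: 8.4
gripper_force: 59.9
```

```bash
python3 - <<'E'
from m import *
s,p,T=st(); print(s['clock'],p,s['width'],s['gripper_force'],s['force'],s['torque'],delta(bw(103,0,12)+[0,0,20]),yawerr())
E
```

```text
7.2 [549.04144555 354.21071586 158.24958594] 8.380172662102298 59.915817975997925 [-2.18305991 -4.00282052 10.67400932] [-0.58539355  0.17691003  0.06794858] [0.05 0.1  0.22] 0.0027364977249554807
```

Request:
play_rows(targets=[[0.6,0,0,0,0],[0.6,0,0,0,0],[0.6,0,0,0.7,0],[0.6,0,0,0.7,0],[0.8,0,0,0.7,0],[1,0,0,0.7,0],[1,0,0,0.7,0],[1,0,0,0.7,0],[1,0,0,0.7,0]])

```text
clock: 8.1
eef_pos: [548.3, 353.9, 149.0]
tool_rot: [-3.14, -0.001, -2.995]
force: [0.6, -4.0, -0.8]
width: 8.5
gripper_force: 59.2
```

Request:
play_rows(targets=[[0.6,0,0,0,0],[0.5,0,0,0,0],[0.5,0,0,-1,0],[0.5,0,0,-4,0],[0.5,0,0,-8,0],[0.5,6,0,-10,0],[0.5,11,0,-10,0],[0.5,16,0,-10,0],[0.5,20,0,-10,0],[0.5,20,0,-10,0]])

```text
clock: 9.1
eef_pos: [343.4, 324.9, 250.1]
tool_rot: [-3.141, -0.005, -2.988]
force: [0.1, -0.5, -0.8]
width: 42.7
gripper_force: 0.0
```

```bash
python3 - <<'E'
from m import *
ims=[]
for c,b in (('side',(240,225,360,300)),('top',(150,180,235,285))):
    im,d,W=snap(c); np.savez(c+'1.npz',im=im,d=d,W=W)
    o=im[b[1]:b[3],b[0]:b[2],::-1]; ims.append(cv2.resize(o,(int(o.shape[1]*450/o.shape[0]),450),interpolation=cv2.INTER_CUBIC))
    l=(W-O)@B
    k=(d>0)&(im.max(-1)<85)&(abs(l[...,0]-103)<25)&(abs(l[...,1])<22)&(l[...,2]>3)
    q=l[k]; u,sg,v=np.linalg.svd(q[:,:2]-q[:,:2].mean(0)); v=v[0]*np.sign(v[0,0]); print(c,k.sum(),q.mean(0).round(1),'ang',np.arctan2(v[1],v[0]),sg)
o=np.hstack(ims); s=min(1,800/o.shape[1]); cv2.imwrite('pics/f.png',cv2.resize(o,None,fx=s,fy=s))
s,p,T=st(); print(s['clock'],p,s['width'],s['force'],yawerr())
E
```

```text
side 193 [ 97.7   8.3 334.4] ang -0.32907109457875233 [155.0106814  135.46998475]
top 16 [103.5  -3.6  17.9] ang -0.016357818968642135 [28.83251738  5.59297582]
9.2 [349.63701574 326.70206657 250.6845673 ] 42.81364147627594 [ 0.31969364 -0.63131505  0.54928153] -0.19965547004818163
```

View pics/f.png

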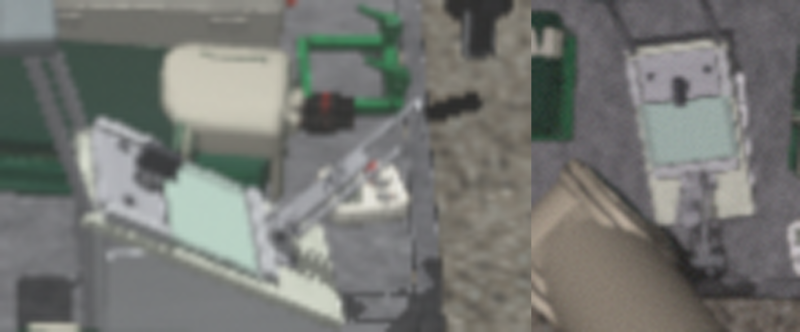

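```bash
cat >> m.py <<'E'
def tabpt(q,loop,s=30):
    a=loop-q; h=13*np.array([-np.cos(q-.21),np.sin(q-.21)])
    b=h+119.5*np.array([np.cos(a),np.sin(a)]); t=b+s*np.array([np.cos(a+np.pi/6),np.sin(a+np.pi/6)])
    return h,b,t
E
python3 - <<'E'
from m import *
for f in ('side0','top0','side1'):
    z=np.load(f+'.npz'); l=(z['W']-O)@B; im=z['im'].astype(int)
    k=(z['d']>0)&(im.max(-1)<75)&(l[...,0]<-40)&(l[...,0]>-100)&(abs(l[...,1])<16)&(l[...,2]>125)&(l[...,2]<185)
    q=l[k]; print(f,k.sum(),q.mean(0).round(1),np.percentile(q,[3,97],axis=0).round(1).tolist())
for q in (1.1,1.15,1.2): print(q,[x.round(1) for x in tabpt(q,3.0)],[x.round(1) for x in tabpt(q,3.0,24)])
for q in (1.15,1.18):
  t=tabpt(q,3.0)[2]; print('delta',delta(bw(t[0],-.5,t[1])+[0,0,6]),bw(t[0],-.5,t[1]))
E
```

```text
side0 43 [-54.5  -0.7 144. ] [[-66.2, -10.2, 132.6], [-42.1, 8.4, 156.0]]
top0 56 [-54.7  -1.  145.6] [[-66.4, -8.5, 132.6], [-43.9, 8.4, 157.4]]
side1 45 [-54.   -0.7 143.3] [[-68.1, -11.8, 131.0], [-41.7, 10.8, 154.6]]
1.1 [array([-8.2, 10.1]), array([-46.8, 123.2]), array([-69.4, 142.9])] [array([-8.2, 10.1]), array([-46.8, 123.2]), array([-64.9, 139. ])]
1.15 [array([-7.7, 10.5]), array([-40.6, 125.4]), array([-62.2, 146.2])] [array([-7.7, 10.5]), array([-40.6, 125.4]), array([-57.9, 142. ])]
1.2 [array([-7.1, 10.9]), array([-34.3, 127.2]), array([-54.8, 149.1])] [array([-7.1, 10.9]), array([-34.3, 127.2]), array([-50.7, 144.8])]
delta [ 0.95 -0.15  7.5 ] [340.62199855 323.96162716 169.68650606]
delta [ 0.65 -0.15  7.12] [343.51333352 324.38858236 173.45158942]
```

Request:
play_rows(targets=[[0.5,0,0,0,0],[0.5,0,0,0,0]])

```text
clock: 9.4
eef_pos: [352.1, 326.2, 249.6]
tool_rot: [3.141, 0.002, -2.996]
force: [-0.9, 0.5, 0.6]
width: 43.0
gripper_force: 0.0
```

```bash
python3 - <<'E'
from m import *
t=tabpt(1.15,3.0,29)[2]; print(st()[1],'delta',delta(bw(t[0],-.7,t[1])+[0,0,-6+6+6]),yawerr())
E
```

```text
[352.06293678 326.23047144 249.60716851] delta [ 1.08 -0.08  7.41] 0.03584247647153726
```

Request:
play_rows(targets=[[0.5,1.1,-0.1,2.5,0],[0.5,1.1,-0.1,5,0],[0.5,1.1,-0.1,7.4,0],[0.5,1.1,-0.1,7.4,0],[0.6,1.1,-0.1,7.4,0],[0.7,1.1,-0.1,7.4,0],[0.85,1.1,-0.1,7.4,0],[1,1.1,-0.1,7.4,0],[1,1.1,-0.1,7.4,0],[1,1.1,-0.1,7.4,0]])

```text
clock: 10.4
eef_pos: [339.9, 322.9, 175.6]
tool_rot: [3.142, 0.001, -2.994]
force: [1.3, -2.9, 0.9]
width: 16.3
gripper_force: 58.4
```

```bash
python3 - <<'E'
from m import *
s,p,T=st(); print(s['clock'],p,s['width'],s['gripper_force'],s['force'],yawerr())
p0=loc(p-[0,0,6])
print('grasp local',p0)
def w(q,loop):
    t=tabpt(q,loop,29)[2]; return (bw(t[0],-.7,t[1])+[0,0,6])
for q,a in [(1.15,1.85),(1.15,1.6),(1.15,1.3),(1.15,1.0),(1.15,.8),(1.3,.75),(1.6,.72),(1.9,.7),(2.2,.68),(2.4,.66),(2.5,.6),(2.5,.5)]:
    print(q,a,(T.T@(w(q,q+a)-p)/10).round(2), 'loop',round(q+a,2), w(q,q+a).round(0))
E
```

```text
10.4 [339.93359878 322.9218677  175.60618166] 16.252859463509417 58.431485295295715 [ 1.30997927 -2.94036374  0.91226814] -0.02876774338199566
grasp local [-62.94093152  -1.42804174 146.55834079]
1.15 1.85 [-0.18  0.07  0.02] loop 3.0 [342. 324. 175.]
1.15 1.6 [-2.76  0.07 -2.53] loop 2.75 [367. 328. 201.]
1.15 1.3 [-6.57  0.07 -4.62] loop 2.45 [405. 333. 222.]
1.15 1.0 [-10.83   0.07  -5.49] loop 2.15 [447. 339. 231.]
1.15 0.8 [-13.73   0.07  -5.35] loop 1.95 [476. 344. 229.]
1.3 0.75 [-14.53   0.07  -5.4 ] loop 2.05 [484. 345. 230.]
1.6 0.72 [-15.21   0.07  -5.6 ] loop 2.32 [490. 346. 232.]
1.9 0.7 [-15.83   0.07  -5.73] loop 2.6 [496. 347. 233.]
2.2 0.68 [-16.48   0.06  -5.76] loop 2.88 [503. 348. 233.]
2.4 0.66 [-17.02   0.06  -5.68] loop 3.06 [508. 349. 232.]
2.5 0.6 [-17.98   0.06  -5.39] loop 3.1 [518. 350. 230.]
2.5 0.5 [-19.32   0.06  -4.82] loop 3.0 [531. 352. 224.]
```

Request:
play_rows(targets=[[1,-1.3,0,-1.3,0],[1,-2.8,0,-2.5,0],[1,-4.6,0,-3.7,0],[1,-6.6,0,-4.6,0],[1,-8.7,0,-5.2,0],[1,-10.8,0,-5.5,0],[1,-12.3,0,-5.5,0],[1,-13.7,0,-5.4,0],[1,-13.7,0,-5.4,0],[1,-13.7,0,-5.4,0]])

```text
clock: 11.4
eef_pos: [474.2, 342.9, 228.7]
tool_rot: [-3.141, -0.002, -2.994]
force: [-1.5, -1.8, -3.1]
width: 16.2
gripper_force: 63.7
```

```bash
python3 - <<'E'
from m import *
s,p,T=st(); print(s['clock'],p,s['width'],s['gripper_force'],s['force'],yawerr())
def w(q,loop):
    t=tabpt(q,loop,29)[2]; return (bw(t[0],-1,t[1])+[0,0,6])
for q,a in [(1.15,.8),(1.3,.75),(1.6,.72),(1.9,.7),(2.2,.68),(2.4,.6),(2.4,.5),(2.4,.4),(2.4,.3)]:
    print(q,a,(T.T@(w(q,q+a)-p)/10).round(2), 'loop',round(q+a,2), w(q,q+a).round(0))
im,d,W=snap('side','g.png',(240,200,360,300),6)
E
```

```text
11.4 [474.19805268 342.8671831  228.70427982] 16.225765428929407 63.6939811706543 [-1.49792402 -1.75243134 -3.06392032] -0.05785051800997552
1.15 0.8 [-0.15  0.03 -0.05] loop 1.95 [476. 343. 229.]
1.3 0.75 [-0.96  0.03 -0.1 ] loop 2.05 [484. 345. 230.]
1.6 0.72 [-1.64  0.03 -0.3 ] loop 2.32 [490. 346. 232.]
1.9 0.7 [-2.25  0.03 -0.44] loop 2.6 [496. 346. 233.]
2.2 0.68 [-2.91  0.03 -0.46] loop 2.88 [503. 347. 233.]
2.4 0.6 [-4.28  0.03 -0.11] loop 3.0 [516. 349. 230.]
2.4 0.5 [-5.62  0.03  0.45] loop 2.9 [530. 351. 224.]
2.4 0.4 [-6.89  0.02  1.14] loop 2.8 [542. 353. 217.]
2.4 0.3 [-8.1   0.02  1.95] loop 2.7 [554. 355. 209.]
```

View pics/g.png

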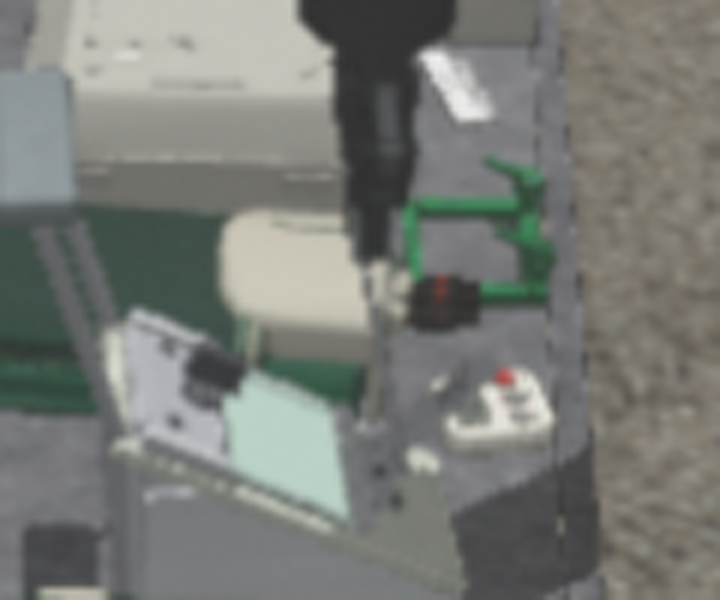

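The tab is held at (375,250), the loop runs down to (365,430), and the hook nose points up the slope at (215,370). Next I'll pull the lever over and lower the loop.

Request:
play_rows(targets=[[1,-1.0,0,-0.1,0],[1,-1.6,0,-0.3,0],[1,-2.3,0,-0.4,0],[1,-2.9,0,-0.4,0],[1,-4.3,0,-0.1,0],[1,-5.6,0,0.4,0],[1,-6.9,0,1.1,0],[1,-8.1,0,1.9,0],[1,-8.1,0,1.9,0],[1,-8.1,0,1.9,0]])

```text
clock: 12.45
eef_pos: [555.6, 355.1, 210.5]
tool_rot: [-3.142, 0.0, -2.994]
force: [-2.3, -1.2, -2.6]
width: 15.3
gripper_force: 60.0
```

```bash
python3 - <<'E'
from m import *
from scipy.optimize import fsolve
s,p,T=st(); print(s['clock'],p,s['width'],s['gripper_force'],s['force'],yawerr())
g=loc(p-[0,0,6]); print(g)
print(fsolve(lambda v: tabpt(v[0],v[0]+v[1],29)[2]-g[[0,2]],[2.3,.3]))
im,d,W=snap('side','h.png',(220,200,330,300),6)
E
```

```text
12.45 [555.56480713 355.0819559  210.45003327] 15.331548735759679 60.03631353378296 [-2.27331226 -1.19323131 -2.63218959] -0.0410343690619748
[143.28841611  -1.11301623  67.72598564]
[2.91009362 0.34160391]<stdin>:5: RuntimeWarning: The iteration is not making good progress, as measured by the 
 improvement from the last ten iterations.
```

View pics/h.png

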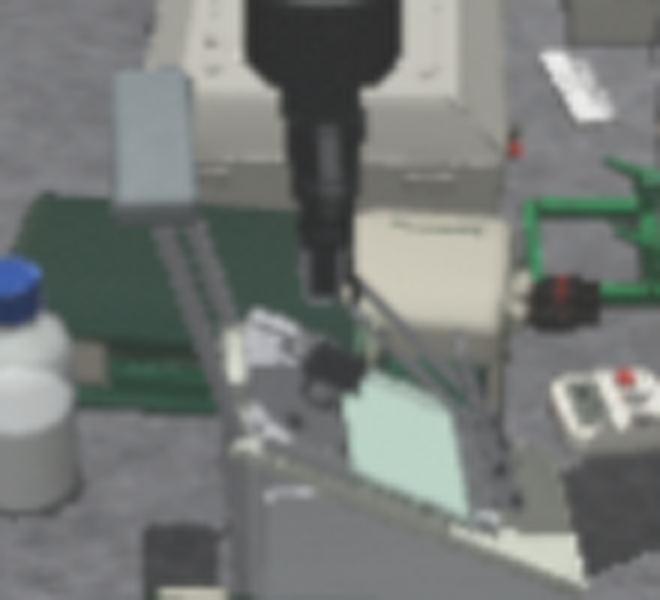

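Request:
play_rows(targets=[[0.6,0,0,0,0],[0.5,0,0,0,0],[0.5,0,0,0,0],[0.5,0,0,0,0],[0.5,0,0,-3,0],[0.5,0,0,-7,0],[0.7,0,0,-10,0],[0.9,5,0,-10,0],[1,9,0,-10,0],[1,9,0,-10,0]])

```text
clock: 13.5
eef_pos: [460.4, 341.9, 310.8]
tool_rot: [3.142, -0.004, -2.989]
force: [0.6, 0.2, 0.3]
width: -0.1
gripper_force: 0.0
```

```bash
python3 - <<'E'
from m import *
ims=[]
for c,b in (('side',(225,220,345,300)),('top',(150,180,235,285))):
    im,d,W=snap(c); np.savez(c+'2.npz',im=im,d=d,W=W)
    o=im[b[1]:b[3],b[0]:b[2],::-1]; ims.append(cv2.resize(o,(int(o.shape[1]*450/o.shape[0]),450),interpolation=cv2.INTER_CUBIC))
    l=(W-O)@B; print(c)
    k=(d>0)&(abs(l[...,1])<22)&(l[...,0]>-30)&(l[...,0]<175)&(l[...,2]>2)&(l[...,2]<110); q=l[k]
    for x in range(-30,175,12):
        j=(q[:,0]>=x)&(q[:,0]<x+12)
        if j.sum(): print(x,j.sum(),np.percentile(q[j][:,2],[5,50,95]).round(0),end=' | ')
    print()
o=np.hstack(ims); s=min(1,800/o.shape[1]); cv2.imwrite('pics/i.png',cv2.resize(o,None,fx=s,fy=s))
s,p,T=st(); print(s['clock'],p,s['width'],s['force'])
E
```

```text
side
-18 2 [6. 6. 6.] | -6 11 [ 4.  8. 13.] | 6 21 [ 6. 12. 18.] | 18 21 [ 5. 10. 28.] | 30 21 [ 5.  9. 39.] | 42 27 [ 3. 38. 50.] | 54 14 [ 3.  7. 57.] | 66 4 [3. 3. 3.] | 78 6 [ 3.  5. 16.] | 90 24 [ 5. 14. 21.] | 102 26 [ 3. 13. 22.] | 114 15 [ 4. 13. 20.] | 126 2 [2. 3. 3.] | 138 12 [3. 4. 7.] | 150 17 [ 3.  8. 11.] | 162 2 [10. 10. 11.] | 
top
-6 2 [11. 12. 12.] | 6 6 [ 8. 13. 20.] | 18 9 [10. 13. 29.] | 30 8 [ 6. 25. 45.] | 42 11 [ 4. 48. 57.] | 54 3 [54. 55. 56.] | 66 2 [3. 4. 6.] | 78 5 [ 4. 12. 22.] | 90 13 [ 7. 22. 26.] | 102 17 [ 5. 18. 24.] | 114 7 [ 6. 23. 27.] | 126 7 [3. 4. 8.] | 138 13 [ 4.  7. 10.] | 150 16 [ 4. 10. 16.] | 162 1 [16. 16. 16.] | 
13.6 [466.17697797 342.26321694 311.20726343] -0.3352953159652651 [ 0.30000542 -0.01521278  0.49430941]
```

View pics/i.png

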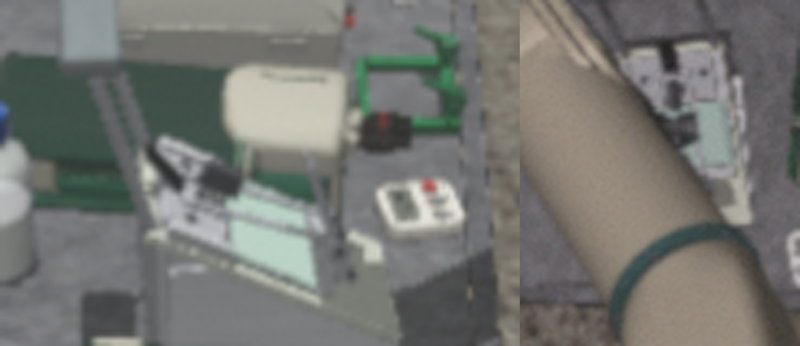

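```bash
python3 - <<'E'
from m import *
s,p,T=st(); print(s['clock'],p,s['force'],yawerr())
def tgt(xc,z): # tip centre, pivot-relative horizontal x' and height
    return np.array([O[0],O[1],0])+hx*xc+np.array([-np.sin(yaw),np.cos(yaw),0])*-.7+[0,0,O[2]+z+25]
def pr(n,xc,z): print(n,round(xc),round(z),(T.T@(tgt(xc,z)-p)/10).round(2))
pr('above',60,150); pr('down',60,60)
for q in np.arange(2.2,-.11,-.2):
    f=np.pi-(q+.14)+np.pi/6; n=np.array([np.sin(f),-np.cos(f)])
    r=68; c=r*np.array([np.cos(f),np.sin(f)])+3*n
    if f<np.pi/2: c[0]=max(c[0],84*np.cos(f)+3)
    off=11 if f<2.6 else (11-22*(min(f,3.5)-2.6)/.9*0.5 if f<3.5 else 0)
    zz=c[1]
    if off<11: zz=c[1]+ (abs(np.tan(f))*11 if 0 else 0)
    pr(f'q{q:.1f} f{np.degrees(f):.0f}',c[0]+off,zz)
E
```

```text
13.6 [466.17697797 342.26321694 311.20726343] [ 0.30000542 -0.01521278  0.49430941] -0.11619910786220283
above 60 150 [-6.   -0.01  6.22]
down 60 60 [-5.98 -0.02 15.22]
q2.2 f76 34 65 [-3.42 -0.02 14.69]
q2.0 f87 18 68 [-1.760e+00 -1.000e-02  1.443e+01]
q1.8 f99 4 68 [-3.300e-01 -1.000e-02  1.444e+01]
q1.6 f110 -10 65 [ 1.000e+00 -1.000e-02  1.472e+01]
q1.4 f122 -22 59 [ 2.25 -0.   15.26]
q1.2 f133 -33 52 [ 3.36 -0.   16.04]
q1.0 f145 -43 42 [ 4.3  -0.   17.02]
q0.8 f156 -52 30 [ 5.18 -0.   18.17]
q0.6 f168 -59 18 [ 5.9  -0.   19.44]
q0.4 f179 -63 4 [ 6.37 -0.   20.78]
q0.2 f191 -65 -9 [ 6.56 -0.   22.14]
q-0.0 f202 -64 -23 [ 6.46 -0.   23.46]
```

Request:
play_rows(targets=[[1,-3,0,0,0],[1,-6,0,3,0],[1,-6,0,6.2,0],[1,-6,0,9,0],[1,-6,0,12,0],[1,-6,0,14.8,0],[1,-6,0,14.8,0],[1,-6,0,14.8,0]])

```text
clock: 14.4
eef_pos: [524.8, 351.0, 161.6]
tool_rot: [-3.141, -0.004, -2.995]
force: [-5.4, -0.5, 2.6]
width: 0.1
gripper_force: 2.8
```

```bash
python3 - <<'E'
from m import *
s,p,T=st(); print(s['clock'],p,s['force'],yawerr())
def tgt(xc,z): return np.array([O[0],O[1],0])+hx*xc+np.array([-np.sin(yaw),np.cos(yaw),0])*-.7+[0,0,O[2]+z+25]
for xc,z in [(60,60),(34,65),(18,68),(4,68),(-10,65),(-22,59),(-33,52),(-43,42),(-52,30),(-59,18),(-63,4),(-65,-9),(-64,-23)]: print(xc,z,(T.T@(tgt(xc,z)-p)/10).round(2))
E
```

```text
14.4 [524.7616768  350.9627777  161.62357877] [-5.42490685 -0.49933653  2.64831808] -0.027481748725331562
60 60 [-0.09 -0.    0.25]
34 65 [ 2.52 -0.   -0.24]
18 68 [ 4.12  0.   -0.54]
4 68 [ 5.52  0.   -0.53]
-10 65 [ 6.92  0.   -0.23]
-22 59 [8.11 0.   0.38]
-33 52 [9.21 0.   1.08]
-43 42 [10.21  0.    2.09]
-52 30 [11.1   0.    3.29]
-59 18 [1.18e+01 1.00e-02 4.49e+00]
-63 4 [1.219e+01 1.000e-02 5.890e+00]
-65 -9 [1.239e+01 1.000e-02 7.190e+00]
-64 -23 [1.228e+01 1.000e-02 8.590e+00]
```

Request:
play_rows(targets=[[1,1.3,0,-0.3,0],[1,2.5,0,-0.3,0],[1,3.4,0,-0.4,0],[1,4.3,0,-0.5,0],[1,5.5,0,-0.5,0],[1,6.9,0,-0.2,0],[1,8.1,0,0.4,0],[1,9.2,0,1.1,0],[1,9.2,0,1.1,0]])

```text
clock: 15.3
eef_pos: [433.2, 337.0, 150.7]
tool_rot: [-3.141, -0.002, -2.993]
force: [0.3, 0.1, -0.6]
width: 0.1
gripper_force: 0.0
```

```bash
python3 - <<'E'
from m import *
ims=[]
for c,b in (('side',(225,220,345,300)),):
    im,d,W=snap(c); np.savez(c+'3.npz',im=im,d=d,W=W)
    o=im[b[1]:b[3],b[0]:b[2],::-1]; cv2.imwrite('pics/j.png',cv2.resize(o,None,fx=6,fy=6,interpolation=cv2.INTER_CUBIC))
    l=(W-O)@B
    k=(d>0)&(im.max(-1)<85)&(abs(l[...,0]-103)<20)&(abs(l[...,1])<22)&(l[...,2]>5)&(l[...,2]<30)
    q=l[k]; u,sg,v=np.linalg.svd(q[:,:2]-q[:,:2].mean(0)); v=v[0]*np.sign(v[0,0]); print(c,k.sum(),q.mean(0).round(1),'hook ang',np.arctan2(v[1],v[0]),sg)
    k=(d>0)&(im.max(-1)<85)&(l[...,0]>124)&(l[...,0]<175)&(abs(l[...,1])<22)&(l[...,2]>0)&(l[...,2]<30); print('tab',k.sum(),l[k].mean(0).round(1),np.percentile(l[k],[3,97],axis=0).round(0).tolist())
s,p,T=st(); print(s['clock'],p,s['force'],s['torque'])
E
```

```text
side 44 [103.4   2.2  13.7] hook ang 0.07258407883658571 [53.13399448 12.80540903]
tab 20 [135.    1.3   5.3] [[126.0, -11.0, 1.0], [145.0, 10.0, 11.0]]
15.35 [434.38634564 337.1546815  151.11158258] [0.28430281 0.51295294 0.72783875] [ 0.06766624 -0.01500277  0.00707507]
```

View pics/j.png

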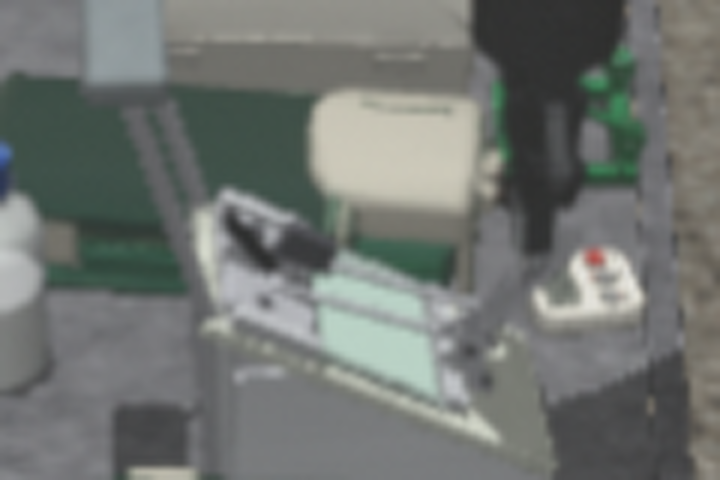

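The tab has moved about 12 mm down the slope and the cross-bar is under the nose at (270,240), with the hook still straight. I'll keep pushing the lever.

Request:
play_rows(targets=[[1,0.5,0,0.5,0],[1,1.0,0,1.0,0],[1,1.5,0,1.6,0],[1,1.9,0,2.2,0],[1,2.3,0,2.8,0],[1,2.6,0,3.4,0],[1,2.8,0,4.1,0],[1,3.0,0,4.8,0],[1,3.0,0,4.8,0]])

```text
clock: 16.25
eef_pos: [403.3, 332.0, 102.0]
tool_rot: [-3.14, -0.004, -2.994]
force: [-1.2, 0.6, -0.1]
width: 0.0
gripper_force: 0.0
```

```bash
python3 - <<'E'
from m import *
s,p,T=st(); print(s['clock'],p,s['force'],s['torque'],'tip rel pivot',hx@(p-O),p[2]-25-O[2])
E
```

```text
16.25 [403.33677161 331.96185057 101.96240229] [-1.18389007  0.58736227 -0.07845013] [-0.01051428  0.01625493  0.02032825] tip rel pivot -63.74402324370465 2.8090011290937724
```

```bash
cat > scan.py <<'E'
from m import *
for c in ('side','top'):
    im,d,W=snap(c); l=(W-O)@B; im=im.astype(int)
    k=(d>0)&(abs(l[...,1])<20)&(l[...,0]>-130)&(l[...,0]<175)&(l[...,2]>-3)&(l[...,2]<170); q=l[k]
    print(c)
    for x in range(-120,175,12):
        j=(q[:,0]>=x)&(q[:,0]<x+12)
        if j.sum()>1: print(x,j.sum(),np.percentile(q[j][:,2],[5,50,95]).round(0),np.percentile(q[j][:,1],[5,95]).round(0),end=' | ')
    k=(d>0)&(im.max(-1)<85)&(l[...,0]>122)&(l[...,0]<175)&(abs(l[...,1])<22)&(l[...,2]>-2)&(l[...,2]<30)
    if k.sum(): print('\ntab',k.sum(),l[k].mean(0).round(1),np.percentile(l[k],[3,97],axis=0).round(0).tolist())
    k=(d>0)&(im.max(-1)<85)&(abs(l[...,0]-103)<18)&(abs(l[...,1])<22)&(l[...,2]>7)&(l[...,2]<30); q=l[k]
    if k.sum()>5: u,sg,v=np.linalg.svd(q[:,:2]-q[:,:2].mean(0)); v=v[0]*np.sign(v[0,0]); print('hook',k.sum(),q.mean(0).round(1),np.arctan2(v[1],v[0]))
E
python3 scan.py
```

```text
side
-72 13 [37. 42. 43.] [-8. 10.] | -60 27 [28. 40. 59.] [0. 9.] | -48 48 [23. 37. 62.] [-11.  12.] | -36 43 [ 19.  43. 111.] [-8. 17.] | -24 50 [  5.  74. 137.] [-7. 19.] | -12 45 [  2.  10. 103.] [-15.  17.] | 0 52 [ -1.  96. 119.] [-15.  17.] | 12 17 [ -1. 112. 118.] [-16.  18.] | 24 10 [-2. -0. 72.] [-16.  18.] | 36 19 [ -2. 132. 144.] [-17.  19.] | 48 41 [ -2. 147. 166.] [-16.  19.] | 60 24 [ -2. 166. 169.] [-17.  17.] | 72 7 [-3. -1.  3.] [-9. 19.] | 84 24 [ 2. 12. 21.] [-2.  6.] | 96 28 [-0. 13. 20.] [-5.  7.] | 108 27 [ 0.  9. 20.] [-6.  7.] | 120 15 [ 1.  4. 10.] [-8.  8.] | 132 13 [11. 13. 15.] [-5. 10.] | 
tab 16 [132.9   1.6  10.2] [[124.0, -9.0, 3.0], [141.0, 9.0, 15.0]]
hook 39 [101.1   2.4  14.7] 0.017286613799178653
top
-24 5 [ 1. 10. 15.] [-14.  -7.] | -12 18 [ 2.  7. 11.] [-16.   1.] | 0 23 [-2.  4. 12.] [-17.   8.] | 12 11 [-1.  3.  8.] [-17.  18.] | 24 10 [-2. -1.  2.] [-18.  17.] | 36 8 [-2.  1.  8.] [-18.  18.] | 48 8 [-1.  1.  3.] [-17.  17.] | 60 8 [-2.  0.  3.] [-17.  18.] | 72 7 [-3. -1.  4.] [-19.  16.] | 84 21 [-3. 14. 26.] [-18.  17.] | 96 19 [-2. 18. 26.] [-15.   6.] | 108 27 [-3.  6. 25.] [-12.  10.] | 120 17 [ 4.  8. 13.] [-7.  8.] | 132 16 [ 5. 10. 17.] [-7.  7.] | 
tab 22 [132.4  -1.3  10.6] [[124.0, -8.0, 6.0], [141.0, 5.0, 17.0]]
hook 22 [104.2  -2.8  17. ] 0.06156088885145463
```

Request:
play_rows(targets=[[1,0.1,0,0.5,0],[1,0.1,0,1.0,0],[1,0.2,0,1.5,0],[1,0.2,0,2.0,0],[1,0.1,0,2.4,0],[1,0.1,0,2.4,0]])

```text
clock: 16.95
eef_pos: [403.6, 332.3, 78.5]
tool_rot: [-3.141, -0.001, -2.994]
force: [-0.2, 0.2, 0.7]
width: 0.2
gripper_force: 0.0
```

```bash
python3 - <<'E'
from m import *
s,p,T=st(); print(s['clock'],p,s['force'],s['torque'],'tip rel pivot',hx@(p-O),p[2]-25-O[2])
E
python3 scan.py
```

```text
16.95 [403.61967363 332.34218892  78.52611272] [-0.24450905  0.15909393  0.73843234] [ 0.01259531  0.0015939  -0.01181   ] tip rel pivot -63.40859512255084 -20.627288439631712
side
-84 10 [ 9. 13. 15.] [-5.  9.] | -72 20 [ 9. 16. 29.] [-1.  9.] | -60 47 [ 8. 24. 43.] [-9. 12.] | -48 36 [ 5. 18. 90.] [-12.  16.] | -36 43 [  5.  51. 144.] [-13.  16.] | -24 43 [ -2.  61. 158.] [-8. 18.] | -12 56 [-2. 75. 99.] [-14.  17.] | 0 35 [ -2.   3. 101.] [-14.  17.] | 12 7 [ -3.  -1. 109.] [-15.  16.] | 24 15 [ -1. 113. 124.] [-14.  18.] | 36 32 [115. 133. 155.] [-7. 19.] | 48 31 [ 66. 147. 161.] [-12.  17.] | 60 11 [ 79. 164. 167.] [ 1. 17.] | 72 2 [3. 4. 5.] [-1. -0.] | 84 22 [ 2. 13. 21.] [-3.  6.] | 96 31 [-2. 12. 21.] [-2.  6.] | 108 31 [-1.  9. 21.] [-6.  7.] | 120 13 [ 1.  8. 12.] [-6.  8.] | 132 14 [ 8. 13. 16.] [-9. 10.] | 
tab 13 [132.2   1.7  11. ] [[125.0, -5.0, 5.0], [140.0, 8.0, 15.0]]
hook 38 [100.8   2.7  15. ] 0.08694977765985284
top
-24 10 [-2.  3.  7.] [-14.  -2.] | -12 16 [-1.  5.  9.] [-15.   4.] | 0 21 [-3.  0.  6.] [-18.  10.] | 12 8 [-3. -1.  2.] [-17.  18.] | 24 11 [-2. -1.  2.] [-18.  17.] | 36 5 [-2. -1.  4.] [-17.  15.] | 48 9 [-2. -1.  1.] [-17.  16.] | 60 8 [-3. -2. -0.] [-17.  18.] | 72 6 [-3. -1.  1.] [-16.  16.] | 84 17 [-2. 20. 24.] [-17.  14.] | 96 24 [-3. 18. 25.] [-11.  16.] | 108 25 [-2.  6. 22.] [-12.   9.] | 120 18 [ 0.  9. 13.] [-9. 11.] | 132 14 [12. 14. 17.] [-6.  7.] | 
tab 21 [131.8  -1.6  11.8] [[124.0, -8.0, 7.0], [140.0, 5.0, 16.0]]
hook 22 [104.7  -3.   17. ] 0.01867232525709951
```

Request:
play_rows(targets=[[1,0,0,0.2,0],[1,0,0,0.4,0],[1,0,0,0.4,0]])

```text
clock: 17.35
eef_pos: [404.4, 332.9, 77.1]
tool_rot: [3.141, 0.001, -2.994]
force: [-3.3, -2.0, 18.2]
width: 0.2
gripper_force: 8.7
```

Request:
play_rows(targets=[[1,0,0,0.2,0],[1,0,0,0.2,0],[1,0,0,-1,0],[1,0,0,-5,0],[1,0,0,-10,0],[1,0,0,-15,0],[1,5,3,-17,0],[1,8,8,-17,0],[1,8,12,-17,0],[1,8,12,-17,0]])

```text
clock: 18.35
eef_pos: [303.0, 446.3, 246.3]
tool_rot: [3.135, 0.0, -2.985]
force: [-0.1, -0.6, 0.6]
width: 0.0
gripper_force: 0.0
```

```bash
python3 scan.py; python3 - <<'E'
from m import *
s,p,T=st(); print(s['clock'],p,s['force'],s['width'])
for f in ('side0','side1'):
    z=np.load(f+'.npz'); W=z['W']; l=(W-O)@B; im=z['im'].astype(int)
    k=(z['d']>0)&(im.max(-1)<85)&(abs(l[...,0]-103)<18)&(abs(l[...,1])<22)&(l[...,2]>7)&(l[...,2]<30); print(f,'hook',k.sum(),l[k].mean(0))
im,d,W=snap('side'); z=np.load('side0.npz')
for n in ['timer','beaker','bottle_large','casting_frame','tip_box','tube_rack','gel_comb']:
    r=ctrl.trace('side',n)
    if r: m=r[0]['pixels']&(d>0); print(n,round(r[0]['confidence'],2),np.median(W[m],0).round())
E
```

```text
side
-84 12 [10. 13. 17.] [-10.   9.] | -72 19 [ 8. 11. 14.] [-14.   8.] | -60 17 [ 5. 11. 13.] [-7.  9.] | -48 17 [ 7.  9. 11.] [-12.  10.] | -36 16 [3. 7. 9.] [-11.  10.] | -24 19 [-0.  7.  9.] [-11.  10.] | -12 27 [-3.  3.  9.] [-14.  15.] | 0 25 [-3.  1.  7.] [-14.  15.] | 12 5 [-2. -1. -0.] [-15.  16.] | 36 4 [-3. -3. -2.] [-16.  17.] | 60 2 [-2. -2. -2.] [-14.  15.] | 72 2 [-2.  1.  4.] [ 3. 16.] | 84 26 [ 0. 10. 22.] [-5.  7.] | 96 29 [-1. 12. 22.] [-3.  9.] | 108 29 [ 1.  8. 21.] [-6. 10.] | 120 16 [ 2.  6. 11.] [-8.  9.] | 132 14 [ 8. 13. 16.] [-8. 11.] | 
tab 15 [131.    1.1   9.9] [[123.0, -8.0, 5.0], [139.0, 8.0, 15.0]]
hook 39 [101.3   2.7  15. ] 0.01287018550758671
top
-84 17 [ 6. 14. 17.] [-10.  10.] | -72 23 [ 6. 11. 17.] [-8. 10.] | -60 19 [ 5. 10. 15.] [-9.  8.] | -48 24 [ 2.  9. 15.] [-10.  10.] | -36 18 [ 3.  6. 16.] [-9.  8.] | -24 31 [-1.  5. 10.] [-11.  15.] | -12 29 [-2.  3. 10.] [-16.  16.] | 0 30 [-2.  0.  6.] [-17.  17.] | 12 8 [-2. -0.  4.] [-16.  17.] | 24 5 [-1.  0.  5.] [-18.  17.] | 36 9 [-2. -1.  5.] [-17.  15.] | 48 5 [-1. -1.  2.] [-15.  17.] | 60 5 [-3. -1.  2.] [-18.  17.] | 72 6 [-2. -1.  2.] [-13.  17.] | 84 20 [-2. 19. 26.] [-17.  18.] | 96 21 [-2. 13. 25.] [-15.  18.] | 108 27 [-0.  5. 26.] [-10.  10.] | 120 15 [ 6. 11. 15.] [-7.  8.] | 132 14 [13. 16. 21.] [-7.  8.] | 
tab 22 [132.2  -1.7  13.9] [[123.0, -8.0, 7.0], [142.0, 5.0, 21.0]]
hook 19 [103.4  -2.7  18.5] 0.016087826537744827
18.45 [305.9965322  441.12061103 245.29183377] [ 0.00550642  0.03398388 -0.24027929] -0.4927375698422626
side0 hook 21 [104.33681214   6.42343428  16.31184563]
side1 hook 38 [103.22429907   3.22640368  14.48667515]
timer 0.77 [399. 219.  15.]
beaker 0.97 [404. 582.  39.]
bottle_large 0.78 [722. 308.  80.]
casting_frame 0.81 [386.  20.  13.]
tip_box 0.76 [ 396. -241.   57.]
tube_rack 0.56 [ 442. -404.   34.]
gel_comb 0.39 [ 417. -156.    7.]
```

```bash
python3 - <<'E'
from m import *
for c in ('side','top'):
    a=np.load(c+('1' if c=='side' else '0')+'.npz')['im']; im,_=ctrl.get_image(c)
    up=lambda i: cv2.resize(cv2.cvtColor(i,cv2.COLOR_RGB2GRAY),None,fx=8,fy=8,interpolation=cv2.INTER_CUBIC)
    A,Bm=up(a),up(im)
    e=pix(c,[bw(110,30,-8),bw(113,30,-8)]); print(c,'px for 3mm draw',(e[0]-e[1]).round(2))
    for n,pts in {'jawL':[bw(x,y,-8) for x in(86,140) for y in(20,54)],'jawR':[bw(x,y,-8) for x in(86,140) for y in(-20,-54)],'hook':[bw(x,y,z) for x in(88,112) for y in(-6,6) for z in (8,22)],'boardfront':[bw(x,y,-16) for x in(-65,-5) for y in(22,58)],'lightbar':[bw(x,y,z) for x in (175,190) for y in (-55,55) for z in (85,100)]}.items():
        q=pix(c,pts)*8; x0,y0=q.min(0).astype(int)-6; x1,y1=q.max(0).astype(int)+6; t=A[y0:y1,x0:x1]
        r=cv2.matchTemplate(Bm[y0-24:y1+24,x0-24:x1+24],t,cv2.TM_CCOEFF_NORMED); _,v,_,m=cv2.minMaxLoc(r); print(n,round(v,2),(m[0]-24)/8,(m[1]-24)/8)
E
```

```text
side px for 3mm draw [0.87 0.37]
jawL 0.88 0.5 0.375
jawR 0.76 -1.25 -0.25
hook 0.95 0.75 0.375
boardfront 0.95 0.0 -0.25
lightbar 1.0 0.0 0.0
top px for 3mm draw [0.15 0.83]
jawL 0.94 0.0 0.625
jawR 0.93 0.125 0.625
hook 0.77 0.5 2.125
boardfront 0.88 0.125 0.0
lightbar 0.99 0.0 0.0
```

```bash
python3 -c "
from cell import ctrl
print(ctrl.finish_job())"
```

```text
the job is handed in; nothing more can be done
None
```

I handed the job in: the hook points straight up the slope, the loop's cross-bar is under its nose, and the lever is fully home. The image shift puts the jaw at about 2.3–2.6 mm drawn (over 2 mm is needed). The arm is clear of everything and the bystanders I could re-detect had not shifted noticeably; the small bottle was not re-checked.

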